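# Plug in the relay and hold the test probe on the marked test point

### The arm

A 6-joint arm with a two-finger parallel gripper is mounted at the origin on the work surface. World frame = base frame: x ahead of the robot, y to its left, z up, the work surface at z = 0. Lengths are in m, angles in rad, forces in N, time in s.
With the tool pointing down it reaches from about 0.35 to 0.85 m from the base axis. Payload 8.1 kg.
Tool frame: the origin (TCP) lies where the fingers leave the gripper's body, on its centre line; the fingertips stand 84 mm ahead of it and the grasp point (between the pads) lies ctrl.grip_point_offset ahead of it (ctrl.grip_point_offset is the distance from the TCP to the grasp point, in m); z points along the fingers, y is the line along which they close (so a half turn about z gives the same grasp; the last joint's range is limited). The gripper opens to 93 mm and grips with 3 to 60 N. Pads are 15 mm wide; open, the fingers measure 128 mm over their backs; the gripper's body (75 mm by 188 mm) begins 65 mm behind the grasp point.
Start: joints at [-1.202, 0.13, 1.488, -0, 1.523, -0.085], TCP at [0.263, -0.539, 0.303] pointing down, gripper open.
Joint ranges: [-2.96, 2.96], [-0.89, 2.26], [0.02, 2.5], [-1.34, 4.48], [0, 2.73], [-2.66, 2.66]. Speed limits (rad/s): [2.39, 2.39, 2.79, 3.14, 3.14, 3.14].

### API

Orientations are given as [roll, pitch, yaw] about the fixed x, y, z axes, in that order (R = Rz(yaw) Ry(pitch) Rx(roll)).
In Python, from station import state, snapshot, job_done, spot_in, ctrl gives the robot as it stands.
- The arm moves only by the tool send_rows, never from a script. Its argument "deltas" is one flat list of numbers, 6 for each row, row after row: the shift along the tool's x, y, z in shares of 80 cm (1.0 is 80 cm), then the turn, a rotation vector about the tool's x, y, z in a scale on which 1.0 is 90 degrees. A call has 1 to 12 rows; each row is the pose to reach, as a shift and turn from the pose commanded when the call began, along the tool's axes at that moment; what a row does not reach only later rows make up. A row lasts 1/10 s, in which the tool goes at most 50 mm and 8.59 degrees, less where a joint would pass 70% of its speed; a pose out of reach is approached as far as the arm can. A shift or turn number past 1, either way, is cut back to 1. A call with a gripper value outside its range is refused whole. "grip" is the opening, from 0 (shut) to 1 (fully open), set as the call begins (left out, the last holds). The fingers move at their own pace and stop on an object; "grip_force" is the grip in N (left out, the last holds). Time passes only in rows, so rows that repeat a pose let the fingers close. It gives the time, the measured TCP pose, the force, the opening and the grip force at its end, in the units of the state.
- state(): the state, without advancing time (a new reading comes with each control period).
- snapshot(name): name is "scene" or "side" or "wrist"; returns a dict with "frame" (480x640x3 uint8, red, green, blue), "mtx" (3x3 intrinsics, pixels), "origin" and "orientation" of the camera in the world. Camera axes: x right, y up, looking along -z (the intrinsics and any distortion apply to the point x, -y, -z); pixel columns grow to the right and rows downward; lengths in m; the calibration is good to about 2 mm. A picture is of the moment at which its call begins. There is no depth.
- job_done(): hands the job in; it is judged then, once.
Trained networks look in the newest picture that a camera, given by its name, has taken for a name from the list of things; names that differ only in an ending like _2 or _b are one class to them, and where a whole thing is asked for, a point or a joint stands for the part that bears it (a point fixed in the world has none). Each returns a list of dicts, best first, with "p" (0 to 1); they miss things now and then, are a little off and sometimes report something else, mostly with a low value. They report only what shows in the picture. A call takes as long as a camera call. They do not tell look-alikes from the thing itself.
- spot_in(camera, query): "xy" ([column, row] in pixels, amid what is visible of it).
The state is a dict: "time": time; "joint_pos": joint angles; "qd": joint speeds; "joint_efforts": joint torques, N m; "tool_pos": TCP position; "eef_rot": TCP orientation; "force": force on the tool from outside, world axes, zero at the start; "moment": the same for the moment, N m; "width": opening from 0.0 (shut) to 1.0 (fully open); "finger_force": force on a finger pad.
Only numpy, scipy, OpenCV 4.12 (cv2) and the standard library are available. Lean on these libraries where they do the work, as an engineer would, in place of code of your own. Each camera call takes 0.05 s, during which the arm holds its last target. There are 200 camera calls.

### The job

Pick the relay off the cardboard and press it fully home in the white socket of the sloping test board, flush on the rim, and let go of it. Then take the test probe out of its stand and touch its spring tip to the ringed test point, probe square to the sloping board, pressing gently so that the tip is pushed about half way in; finish while still holding it there. Do not disturb the solder spool, the knife or the jar.

Things in the scene. Friction and masses are not known exactly. Their poses are not given: they have to be found in the camera images.
- board: fixed green circuit board, 140 (its x) x 180 (its y) x 10 mm, on a steel fixture, sloping up away from the robot by 15 degrees (0.262 rad): x runs up the slope, z is square to its top face. Origin: centre of the top face, 45 mm above the bench. The low chips on it are 4 mm high. Its place and yaw vary.
- socket (a point): centre of the mouth of the white relay socket, axes as the board's. The socket block, 46 (x) x 40 (y) mm, stands 14 mm above the board, at x 0, y +45 mm of it. The mouth, in its flat top, is a rectangular recess 27 (x) x 21 (y) mm, 11.5 mm deep, edges chamfered 1.5 mm; a loose fit for the relay's foot.
- pad (a point): the marked test point, on the board's top face, axes as the board's: a bare metal disc 12 mm across inside a white printed ring 26 mm across (16 mm inside), at x -25, y -45 mm of the board. The three other metal discs have no ring.
- relay: loose plug-in relay, about 60 g, standing on the cardboard: grey foot 24 (x) x 18 (y) x 10 mm high, on it a black case 32 (x) x 26 (y) x 26 mm high with a white label on top; 36 mm high in all. Origin: centre of the foot's underside, z up. The foot fits the socket either way round (half turn). Home: case flush on the socket's rim, origin 10 mm below socket.
- tray: flat sheet of cardboard 110 x 110 x 4 mm, fixed on the bench, under the relay; origin at the centre of its underside.
- stand: fixed metal probe stand: block 50 x 50 mm on a foot 80 x 70 mm, top face 70 mm above the bench, with a 14 mm square hole down its middle. Origin: centre of its underside.
- probe: loose spring-tip test probe, about 80 g, upright in the stand, collar resting on its top. Origin: on its axis at the collar's underside; z runs to the handle's end. Above: collar 26 mm across, 5 mm high, then a square grey handle 18 x 18 mm (sides along x, y), z 5 to 75 mm. Below: shaft 10 mm across to z -45 mm, then brass spring tip 4 mm across to z -59 mm. Lift it 60 mm to leave the stand.
- probe_tip (a point): end of the probe's brass spring tip (its lowest point), axes as the probe's.
- plunger (a joint): how far the spring tip is pushed into the probe: 0 fully out, 0.010 m fully in. Spring 300 N/m with 0.5 N preload: 2 N at half way, 3.5 N fully in.
- spool: loose solder spool, 60 mm across, 40 mm high, to be left alone; origin at the centre of its underside.
- knife: loose green snap-off knife lying flat, 120 x 22 x 14 mm plus blade, to be left alone; origin at the centre of its underside.
- jar: loose jar with a lid, 48 mm across, 60 mm high, to be left alone; origin at the centre of its underside.
Mind the look-alikes: they are no part of the job. There is more than one size of the relay; the one meant has the size given above.

How it is judged:
On the way, in this order (a step that is already met when the one before it is completed fails the run):
1. the relay is fully home in the socket, flush, and let go, with the probe still in its stand (x of relay in the frame of socket between -0.004 and 0.004 m and y of relay in the frame of socket between -0.004 and 0.004 m and z of relay in the frame of socket below -0.0083 m and angle between the z axis of relay and the z axis of board, either way round below 0.08 rad and contact force between the fingers and relay below 0.05 N and horizontal distance between probe and stand below 0.02 m), for 0.2 s.
2. the probe is drawn out of its stand, clear of it, in the gripper (z of probe_tip in the frame of stand above 0.07 m and contact force between the fingers and probe above 2 N and contact force between probe and stand below 0.05 N), for 0.1 s.
At the end, for the whole second after the job is handed in: Relay home in the socket (at least 8.3 mm deep, within 4 mm and 0.08 rad), let go. Gripper holds the probe off its stand: tip within 6 mm of the ringed point, within 0.14 rad of square to the board, pushed in 2 to 8.5 mm, 0.6 to 6 N. Spool, knife and jar within 20 mm of their starts (x of relay in the frame of socket between -0.004 and 0.004 m and y of relay in the frame of socket between -0.004 and 0.004 m and z of relay in the frame of socket below -0.0083 m and angle between the z axis of relay and the z axis of board, either way round below 0.08 rad and contact force between the fingers and relay below 0.05 N and distance between probe_tip and pad below 0.006 m and angle between the z axis of probe and the z axis of board, either way round below 0.14 rad and value of joint plunger between 0.002 and 0.0085 m and contact force between probe and board between 0.6 and 6 N and contact force between the fingers and probe above 2 N and contact force between probe and stand below 0.05 N and distance of each of spool, knife, jar from where it was at the start of the episode below 0.02 m); the arm keeps its last pose, push and grip.
It fails at once if the probe is pushed hard on the board (over 15 N) (contact force between probe and board above 15 N).
It fails at once if the solder spool is disturbed (moved over 20 mm) (distance of spool from where it was at the start of the episode above 0.02 m).
It fails at once if the knife is disturbed (moved over 20 mm) (distance of knife from where it was at the start of the episode above 0.02 m).
It fails at once if the jar is disturbed (moved over 20 mm) (distance of jar from where it was at the start of the episode above 0.02 m).
It also fails if it takes over 54 s, if anything falls off the work surface, if the arm or the gripper's body presses on something with over 40 N, if the wrist force passes 120 N, or if a joint passes its speed limit or range.

## Working session

There is one attempt and no reset: what is moved stays moved. The work goes in short steps, Python scripts to look and compute and a tool call to move; the robot and the scene stay as the last step left them, time stands still between calls to the robot, and variables do not carry over. Pictures are saved under pics/ and viewed, at most 10 in all, crops included, and the job is handed in when it is done.

Besides the shell and the picture viewer there is one more tool, called after "Request:" in YAML: its name, and indented under it one key for each argument. send_rows: Moves the arm, as the interface text tells. Its arguments: {"type":"object","properties":{"deltas":{"type":"array","items":{"type":"number"}},"grip":{"type":"number"},"grip_force":{"type":"number"}},"required":["deltas"]}

```bash
ls; mkdir -p pics
cat > h.py <<'E'
import numpy as np, cv2, json
from station import state, snapshot, job_done, spot_in, ctrl
from scipy.spatial.transform import Rotation as R
def Rm(o):
    o=np.array(o,float)
    return o if o.shape==(3,3) else (R.from_quat(o).as_matrix() if o.size==4 else R.from_euler('xyz',o).as_matrix())
def ray(s,px):
    K=np.array(s['mtx']);d=np.linalg.inv(K)@[px[0],px[1],1.]
    d=Rm(s['orientation'])@np.array([d[0],-d[1],-d[2]]);return np.array(s['origin']),d
def atz(s,px,z):
    o,d=ray(s,px);return o+d*(z-o[2])/d[2]
def proj(s,P):
    c=Rm(s['orientation']).T@(np.array(P)-s['origin']);p=np.array(s['mtx'])@[c[0],-c[1],-c[2]];return p[:2]/p[2]
def save(s,n):cv2.imwrite('pics/'+n,s['frame'][:,:,::-1])
E
python3 - <<'E'
from h import *
print(state(),ctrl.grip_point_offset)
for c in ['scene','side','wrist']:
    s=snapshot(c);save(s,c+'0.png');print(c,s['origin'],s['orientation'],s['mtx'],[k for k in s])
    for q in ['board','socket','pad','relay','tray','stand','probe','spool','knife','jar']:
        try:
            r=spot_in(c,q);print(q,[(np.round(a['xy']).tolist(),round(a['p'],2)) for a in r])
        except Exception as e: print(q,e)
E
```

```text
pics
{'time': 0.0, 'joint_pos': array([-1.20240860e+00,  1.31196274e-01,  1.48924642e+00, -1.45257914e-05,
        1.52303175e+00, -8.53897164e-02]), 'qd': array([ 1.81978027e-04, -6.01380994e-04,  8.94029246e-05,  1.38871049e-03,
       -6.17379981e-04, -2.33789412e-03]), 'joint_efforts': array([-2.16374312e-03, -5.59837747e+01, -4.91763496e+01,  7.65139866e-02,
        3.55193589e-02, -1.40059910e-04]), 'tool_pos': array([ 0.26288993, -0.53887897,  0.3016844 ]), 'eef_rot': array([-3.13971648e+00, -1.46035089e-04,  4.53778015e-01]), 'force': array([0.46620771, 0.27774851, 0.36184699]), 'moment': array([-0.00926333,  0.0045742 , -0.05052038]), 'finger_force': 0.0, 'width': 0.9996250457305632} 0.0653
scene [1.41922918 0.51061756 0.75898669] [ 0.92936804 -0.02487031  2.14843114] [[451.74793533   0.         318.19297496]
 [  0.         451.74793533 247.12821025]
 [  0.           0.           1.        ]] ['frame', 'mtx', 'origin', 'orientation']
board [([308.0, 248.0], 0.67)]
socket [([305.0, 246.0], 0.97)]
pad [([305.0, 245.0], 0.57)]
relay [([489.0, 276.0], 0.76), ([425.0, 297.0], 0.6
[... 530 characters left out ...]
43.0], 0.89), ([214.0, 280.0], 0.44)]
pad [([322.0, 242.0], 0.77)]
relay [([359.0, 437.0], 0.84), ([337.0, 372.0], 0.83), ([279.0, 367.0], 0.75)]
tray [([350.0, 377.0], 0.57), ([319.0, 245.0], 0.32)]
stand [([403.0, 208.0], 0.76)]
probe [([407.0, 181.0], 0.66)]
spool [([226.0, 396.0], 0.58)]
knife [([339.0, 193.0], 0.5)]
jar [([213.0, 278.0], 0.56)]
wrist [ 0.33225723 -0.50514023  0.38527317] [-2.80262328e-01  9.16916942e-04 -1.11613279e+00] [[334.27043614   0.         320.42531198]
 [  0.         334.27043614 234.93322801]
 [  0.           0.           1.        ]] ['frame', 'mtx', 'origin', 'orientation']
board []
socket []
pad []
relay []
tray []
stand []
probe []
spool []
knife []
jar []
```

View pics/scene0.png

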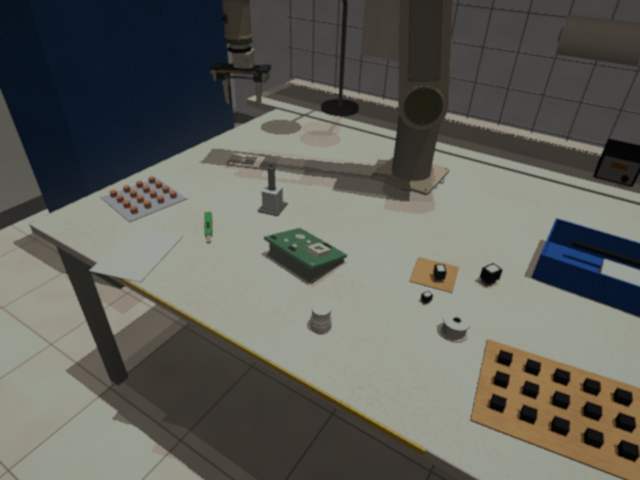

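View pics/side0.png

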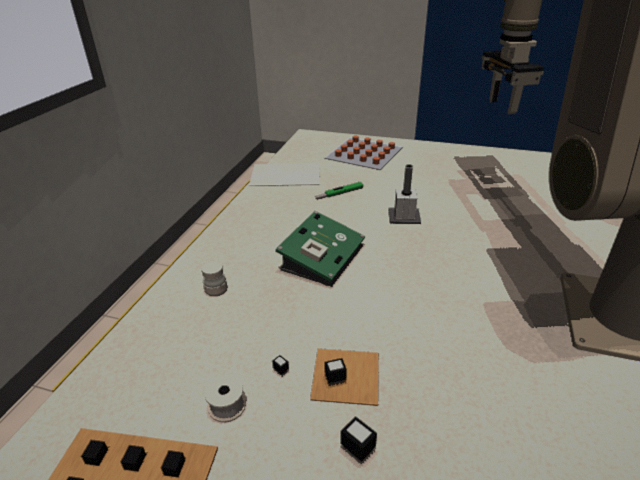

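Scene shows the relay on the cardboard at about (440,271), with larger and smaller look-alikes off it at (490,272) and (427,296). The board is at (305,250) and the probe in its stand at (271,190). In the side view the relay is at (336,370), the socket at (314,248), the ringed pad at (341,238), and the probe at (407,185).

```bash
cat >> h.py <<'E'
def tri(rays):
    A=np.zeros((3,3));b=np.zeros(3)
    for o,d in rays:
        d=d/np.linalg.norm(d);M=np.eye(3)-np.outer(d,d);A+=M;b+=M@o
    return np.linalg.solve(A,b)
E
python3 - <<'E'
from h import *
a=snapshot('scene');b=snapshot('side')
def T(n,p,q):
    X=tri([ray(a,p),ray(b,q)]);print(n,X.round(3),np.round(proj(a,X)-p,1))
T('relay',(440,272),(336,371));T('tray',(436,275),(347,376));T('socket',(318,248),(314,248))
T('probe top',(271,166),(408,166)); T('standtop',(273,190),(406,191))
T('spool',(456,326),(226,397));T('jar',(320,317),(213,279));T('knife',(208,225),(343,190))
for n,p,q in [('near-left? corner',(264,236),(365,238)),('c2',(316,272),(278,250))]: T(n,p,q)
print('pad side z~.035',atz(b,(341,238),.038), 'socket side',atz(b,(314,248),.059))
w=snapshot('wrist');print(ray(w,(320,235))[1])
for n,s,r in [('scene',a,(260,150,360,290)),('side',b,(270,160,430,290))]:
    x0,y0,x1,y1=r;im=s['frame'][y0:y1,x0:x1,::-1];cv2.imwrite(f'pics/{n}crop.png',cv2.resize(im,None,fx=4,fy=4,interpolation=cv2.INTER_CUBIC))
E
```

```text
relay [0.498 0.302 0.028] [-0.3 -0.5]
tray [0.483 0.289 0.003] [-0.7 -1.1]
socket [0.626 0.014 0.058] [-0.  -0.1]
probe top [ 0.469 -0.258  0.148] [-0. -0.]
standtop [ 0.469 -0.255  0.074] [-0.5 -1.8]
spool [0.652 0.398 0.024] [-0.7 -0.9]
jar [0.809 0.139 0.031] [0.1 0.3]
knife [ 0.657 -0.353  0.005] [-0.1 -0.4]
near-left? corner [ 0.558 -0.221 -0.048] [0.8 2.2]
c2 [0.699 0.052 0.056] [-1.4 -3.3]
pad side z~.035 [ 0.58683834 -0.06840299  0.038     ] socket side [0.62543885 0.01474136 0.059     ]
[-0.24962667 -0.11961972 -0.96092628]
```

View pics/sidecrop.png

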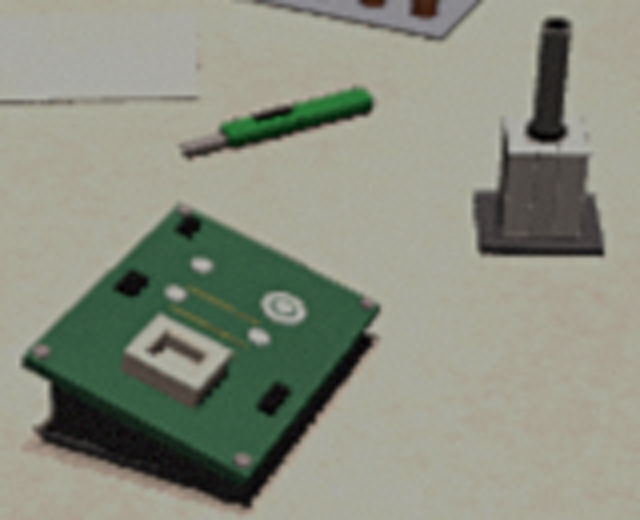

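The crop shows the ringed pad at crop (283,307), the socket at (180,355), and the four board corners clearly. I'll fit the board from these and get the waypoints.

```bash
cat >> h.py <<'E'
from scipy.optimize import least_squares
def Bpose(o,psi): 
    return np.array([o[0],o[1],.045]),R.from_euler('z',psi).as_matrix()@R.from_euler('y',-0.2618).as_matrix()
def fitboard(s,pts,px,x0=(.6,-.03,.1)):
    def f(v):
        o,M=Bpose(v,v[2]);return np.concatenate([proj(s,o+M@p)-q for p,q in zip(pts,px)])
    r=least_squares(f,x0,loss='soft_l1');return r.x,r.fun.reshape(-1,2).round(1)
def tool(yaw,tiltM=None):
    return R.from_euler('xyz',[np.pi,0,yaw]).as_matrix()
def delta(p,M,frm=None):
    """shift cm, rotvec deg from commanded (or measured) pose to target TCP pose"""
    s=state();p0,M0=(s['tool_pos'],Rm(s['eef_rot'])) if frm is None else frm
    d=M0.T@(np.array(p)-p0)*100;r=R.from_matrix(M0.T@M).as_rotvec()*180/np.pi
    return np.round(np.r_[d,r],3).tolist()
E
python3 - <<'E'
from h import *
b=snapshot('side')
pts=np.array([[-70,-90,0],[70,90,0],[70,-90,0],[-70,90,0],[-25,-45,0],[0,45,14]])/1000
px=np.array([(380,310),(24,360),(184,205),(248,485),(283,307),(180,355)])/4+[270,160]
print(fitboard(b,pts,px))
M=tool(0.454)
print(delta([.5,-.1,.3],M),delta([.49,.285,.27],M))
E
```

```text
(array([ 0.61809175, -0.0274425 , -0.18528361]), array([[ 1. , -0.4],
       [-0.3, -0.2],
       [-0.9, -0.1],
       [ 0.1, -0.7],
       [ 0.4,  1.4],
       [-0.2,  0.3]]))
[40.553, -29.095, 0.273, 0.002, -0.001, -0.013] [56.532, -64.138, 3.272, 0.002, -0.001, -0.013]
```

Careful with the scale: shifts go in shares of 80 cm and turns go in shares of 90 degrees. That gives: 40.5 cm / 80 = 0.5063, -29.1 cm / 80 = -0.3638.

Request:
send_rows:
  deltas: [0.5063, -0.3638, 0, 0, 0, 0, 0.5063, -0.3638, 0, 0, 0, 0, 0.5063, -0.3638, 0, 0, 0, 0, 0.5063, -0.3638, 0, 0, 0, 0, 0.5063, -0.3638, 0, 0, 0, 0, 0.5063, -0.3638, 0, 0, 0, 0, 0.5063, -0.3638, 0, 0, 0, 0, 0.5063, -0.3638, 0, 0, 0, 0, 0.5063, -0.3638, 0, 0, 0, 0, 0.5063, -0.3638, 0, 0, 0, 0]

```text
time: 2.85
tool_pos: [0.5001, -0.0981, 0.3031]
eef_rot: [3.141, -0.001, 0.454]
force: [0.7, -1.0, -0.1]
width: 1.001
finger_force: 0.0
```

In the tool's units: -35 cm / 80 = -0.4375, 16 cm / 80 = 0.2.

Request:
send_rows:
  deltas: [0.2, -0.4375, 0.04, 0, 0, 0, 0.2, -0.4375, 0.04, 0, 0, 0, 0.2, -0.4375, 0.04, 0, 0, 0, 0.2, -0.4375, 0.04, 0, 0, 0, 0.2, -0.4375, 0.04, 0, 0, 0, 0.2, -0.4375, 0.04, 0, 0, 0, 0.2, -0.4375, 0.04, 0, 0, 0, 0.2, -0.4375, 0.04, 0, 0, 0, 0.2, -0.4375, 0.04, 0, 0, 0, 0.2, -0.4375, 0.04, 0, 0, 0, 0.2, -0.4375, 0.04, 0, 0, 0]

```text
time: 3.95
tool_pos: [0.49, 0.2837, 0.2708]
eef_rot: [3.141, 0.0, 0.453]
force: [-0.2, 0.5, 0.4]
width: 0.997
finger_force: 0.0
```

Run:
```python
from h import *
s=snapshot('wrist');save(s,'w1.png');print(state()['tool_pos'],s['origin'],s['orientation'],[(r['xy'],r['p']) for r in spot_in('wrist','relay')])
```

```text
[0.49017291 0.2834703  0.27091536] [0.55924731 0.31788355 0.35332288] [-2.80389017e-01  4.97323014e-04 -1.11663896e+00] [([181.6, 214.2], 0.69), ([311.0, 203.8], 0.56), ([350.3, 108.8], 0.55)]
```

View pics/w1.png

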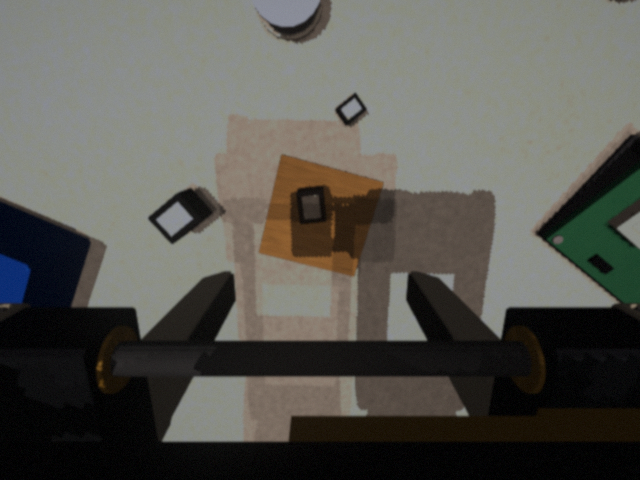

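The wrist view shows the relay on the cardboard at (311,204), in the gripper's shadow. I'll enlarge that area to get its yaw.

Run:
```python
from h import *
im=cv2.imread('pics/w1.png')[170:270,260:390]
im=np.clip(255*(im/255.)**.5,0,255).astype(np.uint8)
im=cv2.resize(im,None,fx=6,fy=6,interpolation=cv2.INTER_CUBIC)
cv2.imwrite('pics/w1c.png',im)
```

```text
(no output)
```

View pics/w1c.png

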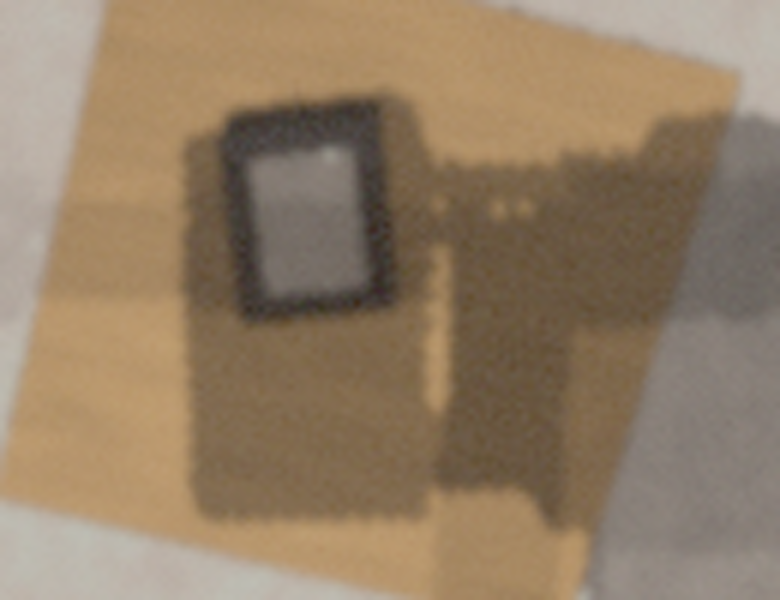

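Run:
```python
from h import *
s={'mtx':[[334.27,0,320.425],[0,334.27,234.933],[0,0,1]],'origin':[0.55924731,0.31788355,0.35332288],'orientation':[-2.80389017e-01,4.97323014e-04,-1.11663896e+00]}
c=[atz(s,np.array(p)/6+[260,170],.04) for p in [(245,150),(352,145),(372,290),(262,300)]]
c=np.array(c);print(c.round(4),c.mean(0))
d=c-np.roll(c,-1,0);print([ (round(np.linalg.norm(x)*1e3,1),round(np.degrees(np.arctan2(x[1],x[0]))%180,1)) for x in d])
o=[atz(s,np.array(p)/6+[260,170],.04) for p in [(393,302),(243,318),(222,128),(383,110)]];o=np.array(o)
d=o-np.roll(o,-1,0);print(o.mean(0),[ (round(np.linalg.norm(x)*1e3,1),round(np.degrees(np.arctan2(x[1],x[0]))%180,1)) for x in d])
t=[atz(s,np.array(p)/6+[260,170],.004) for p in [(740,75),(100,0),(0,500),(585,600)]];print(np.round(t,3))
```

```text
[[0.5052 0.3122 0.04  ]
 [0.5133 0.2975 0.04  ]
 [0.4937 0.2844 0.04  ]
 [0.4845 0.2995 0.04  ]] [0.4991621  0.29839317 0.04      ]
[(np.float64(16.8), np.float64(118.7)), (np.float64(23.6), np.float64(33.8)), (np.float64(17.7), np.float64(121.4)), (np.float64(24.3), np.float64(31.5))]
[0.50023746 0.29847841 0.04      ] [(np.float64(24.3), np.float64(122.3)), (np.float64(30.8), np.float64(31.2)), (np.float64(25.4), np.float64(122.4)), (np.float64(30.9), np.float64(29.2))]
[[0.549 0.24  0.004]
 [0.512 0.345 0.004]
 [0.42  0.325 0.004]
 [0.45  0.219 0.004]]
```

The relay is at (0.4995, 0.2985) with yaw about 31°. The case measures 31x25 mm, so this is the right one. Now descending to grasp it.

Run:
```python
from h import *
M=tool(np.radians(31.3))
print(delta([.4995,.2985,.16],M),delta([.4995,.2985,.1013],M))
```

```text
[1.489, -0.961, 11.101, 0.015, -0.018, -5.393] [1.487, -0.962, 16.971, 0.015, -0.018, -5.393]
```

In the tool's units: 16.95 cm / 80 = 0.2119, 16 cm / 80 = 0.2, -5.4 degrees / 90 = -0.06.

Request:
send_rows:
  deltas: [0.0188, -0.0119, 0.05, 0, 0, -0.06, 0.0188, -0.0119, 0.1, 0, 0, -0.06, 0.0188, -0.0119, 0.1375, 0, 0, -0.06, 0.0188, -0.0119, 0.1625, 0, 0, -0.06, 0.0188, -0.0119, 0.1875, 0, 0, -0.06, 0.0188, -0.0119, 0.2, 0, 0, -0.06, 0.0188, -0.0119, 0.2119, 0, 0, -0.06, 0.0188, -0.0119, 0.2119, 0, 0, -0.06, 0.0188, -0.0119, 0.2119, 0, 0, -0.06]
  grip: 1

```text
time: 4.95
tool_pos: [0.4997, 0.2997, 0.1021]
eef_rot: [3.141, -0.001, 0.548]
force: [-0.1, 0.5, 0.2]
width: 1.0
finger_force: 0.0
```

Request:
send_rows:
  deltas: [0, 0, 0, 0, 0, 0, 0, 0, 0, 0, 0, 0, 0, 0, 0, 0, 0, 0, 0, 0, 0, 0, 0, 0, 0, 0, 0, 0, 0, 0, 0, 0, 0, 0, 0, 0, 0, 0, 0, 0, 0, 0, 0, 0, 0, 0, 0, 0, 0, 0, 0, 0, 0, 0, 0, 0, 0, 0, 0, 0]
  grip: 0
  grip_force: 25

```text
time: 5.95
tool_pos: [0.4992, 0.2996, 0.1012]
eef_rot: [3.142, 0.0, 0.548]
force: [1.0, -0.6, -0.2]
width: 0.276
finger_force: 25.0
```

Run:
```python
from h import *
s=state();print(s['width'],s['tool_pos'],s['eef_rot'],s['finger_force'])
# view pose above board: tool square to the board, TCP 0.2 above socket/pad midpoint
M=tool(-.185)
print(delta([.5,.29,.22],tool(.546)),delta([.59,-.02,.30],M))
```

```text
0.2757995404479172 [0.49918951 0.29960317 0.10121191] [3.14155972e+00 6.53894439e-05 5.47994352e-01] 24.999124109745026
[-0.432, 0.862, -11.879, 0.002, 0.004, 0.114] [-8.901, 32.012, -19.877, 0.003, 0.003, 41.997]
```

The gripper opening is 25.6 mm, so the relay is held. Lifting and moving to look over the board.

In the tool's units: 32 cm / 80 = 0.4, -19.9 cm / 80 = -0.2488, 42 degrees / 90 = 0.4667.

Request:
send_rows:
  deltas: [0, 0, -0.05, 0, 0, 0, 0, 0, -0.1, 0, 0, 0, 0, 0, -0.15, 0, 0, 0, -0.1113, 0.4, -0.2488, 0, 0, 0.4667, -0.1113, 0.4, -0.2488, 0, 0, 0.4667, -0.1113, 0.4, -0.2488, 0, 0, 0.4667, -0.1113, 0.4, -0.2488, 0, 0, 0.4667, -0.1113, 0.4, -0.2488, 0, 0, 0.4667, -0.1113, 0.4, -0.2488, 0, 0, 0.4667, -0.1113, 0.4, -0.2488, 0, 0, 0.4667, -0.1113, 0.4, -0.2488, 0, 0, 0.4667, -0.1113, 0.4, -0.2488, 0, 0, 0.4667]

```text
time: 7.15
tool_pos: [0.59, -0.0207, 0.3001]
eef_rot: [-3.141, 0.0, -0.187]
force: [-0.3, 0.6, -0.6]
width: 0.278
finger_force: 25.0
```

Run:
```python
from h import *
s=snapshot('wrist');save(s,'w2.png');print(state()['tool_pos'],state()['eef_rot'],state()['width'])
np.savez('w2.npz',**s)
o,M=Bpose((.6181,-.0274),-.1853)
pts=np.array([[-70,-90,0],[70,90,0],[70,-90,0],[-70,90,0],[-25,-45,0],[0,45,14],[23,25,14],[-23,25,14],[23,65,14],[-23,65,14]])/1000
print(np.array([proj(s,o+M@p) for p in pts]).round(1).tolist())
```

```text
[ 0.58965251 -0.01959811  0.29971033] [-3.14113834e+00  1.01820529e-03 -1.85641611e-01] 0.27566449145169747
[[402.8, 246.0], [222.9, 116.0], [422.4, 115.8], [241.9, 246.1], [365.3, 210.1], [276.4, 193.7], [296.0, 171.1], [297.7, 214.6], [253.4, 171.2], [258.2, 214.7]]
```

View pics/w2.png

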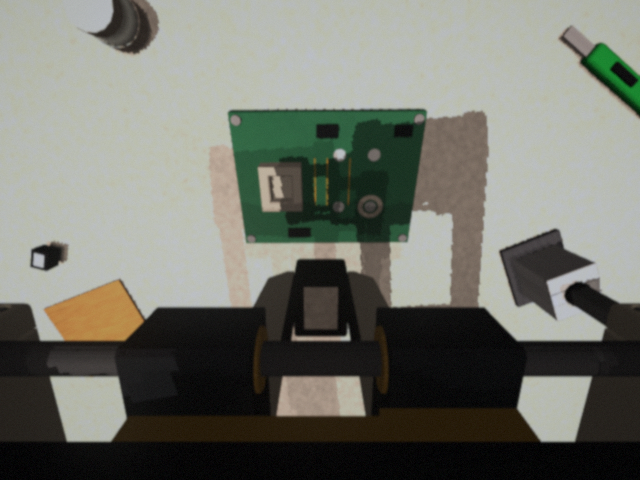

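The board's corners are near (229,110), (426,110), (408,242) and (246,242). The socket block is at (280,188) and the ring at (370,206). I'll refine the fit by segmentation.

```bash
cat > fit.py <<'E'
from h import *
import sys
def run(s,roi,tag=''):
    f=s['frame'];x0,y0,x1,y1=roi
    hsv=cv2.cvtColor(f,cv2.COLOR_RGB2HSV);m=cv2.inRange(hsv,(55,90,15),(90,255,255))
    k=np.zeros_like(m);k[y0:y1,x0:x1]=m[y0:y1,x0:x1]
    k=cv2.morphologyEx(k,cv2.MORPH_CLOSE,np.ones((3,3)))
    c=max(cv2.findContours(k,0,1)[0],key=cv2.contourArea);hull=cv2.convexHull(c)
    q=cv2.approxPolyDP(hull,8,True).reshape(-1,2)
    lines=[]
    # refine: fit line to hull-contour pts near each side
    P=c.reshape(-1,2).astype(float);n=len(q);L=[]
    for i in range(n):
        a,b=q[i].astype(float),q[(i+1)%n].astype(float);d=b-a;l=np.linalg.norm(d);d/=l
        t=(P-a)@d;e=(P-a)@[-d[1],d[0]];S=P[(t>.1*l)&(t<.9*l)&(abs(e)<4)]
        v=cv2.fitLine(S.astype(np.float32),cv2.DIST_HUBER,0,.01,.01).ravel();L.append(np.cross([v[0]*9+v[2],v[1]*9+v[3],1],[v[2],v[3],1]))
    C=np.array([np.cross(L[i-1],L[i]) for i in range(n)]);C=C[:,:2]/C[:,2:]
    return C,k
E
python3 - <<'E'
from fit import *
s=dict(np.load('w2.npz'));C,k=run(s,(215,100,440,250));print(C.round(1))
# socket block: light pixels inside the board; ring
im=s['frame'][145:255,215:440,::-1];im=s['frame'][95:255,215:440,::-1]
im=np.clip(255*(im/255.)**.6,0,255).astype(np.uint8)
cv2.imwrite('pics/w2c.png',cv2.resize(im,None,fx=3.5,fy=3.5,interpolation=cv2.INTER_CUBIC))
E
```

```text
Traceback (most recent call last):
  File "fit.py", line 16, in run
    v=cv2.fitLine(S.astype(np.float32),cv2.DIST_HUBER,0,.01,.01).ravel();L.append(np.cross([v[0]*9+v[2],v[1]*9+v[3],1],[v[2],v[3],1]))
      ~~~~~~~~~~~^^^^^^^^^^^^^^^^^^^^^^^^^^^^^^^^^^^^^^^^^^^^^^^
cv2.error: OpenCV(4.12.0) /io/opencv/modules/imgproc/src/linefit.cpp:50: error: (-215:Assertion failed) count > 0 in function 'fitLine2D_wods'
```

Run:
```python
from h import *
s=dict(np.load('w2.npz'))
im=s['frame'][95:255,215:440,::-1]
im=np.clip(255*(im/255.)**.6,0,255).astype(np.uint8)
cv2.imwrite('pics/w2c.png',cv2.resize(im,None,fx=3.5,fy=3.5,interpolation=cv2.INTER_CUBIC))
```

```text
(no output)
```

View pics/w2c.png

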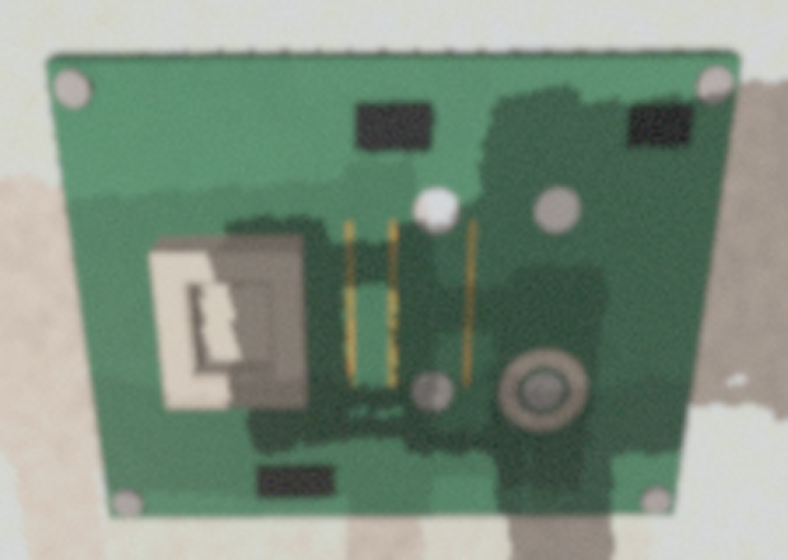

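Run:
```python
from h import *
s=dict(np.load('w2.npz'))
pts=np.array([[70,90,0],[70,-90,0],[-70,-90,0],[-70,90,0],[-25,-45,0],[23,65,14],[23,25,14],[-23,25,14],[-23,65,14]])/1000
u=np.array([(47,60),(740,62),(674,516),(110,516),(543,390),(150,252),(303,249),(306,408),(165,410)])
px=(u+.5)/3.5-.5+[215,95]
v,r=fitboard(s,pts,px);print(v,r.tolist())
m=(np.array([(190,284),(272,284),(272,372),(195,374)])+.5)/3.5-.5+[215,95]
o,M=Bpose(v,v[2]);S=o+M@[0,.045,.014];print('socket',S,'pad',o+M@[-.025,-.045,0])
for n,(off,vv) in {'now':((0),v)}.items():
    mm=[(lambda O,d:(M.T@(O+d*((S-O)@M[:,2])/(d@M[:,2])-S)))(*ray(s,p))*1e3 for p in m];print(np.round(mm,1),np.mean(mm,0))
def f(w):
    o,M=Bpose(w[:2],w[2]);o[2]=w[3];return np.concatenate([proj(s,o+M@p)-q for p,q in zip(pts,px)])
print(least_squares(f,[*v,.045]).x)
```

```text
[ 0.62112043 -0.0324501  -0.18486587] [[-0.7, -0.3], [1.6, -1.2], [-0.1, 0.6], [-0.4, 0.8], [-0.1, 0.3], [0.3, 0.3], [-0.6, 1.1], [-0.0, -0.4], [0.5, -0.9]]
socket [0.62583036 0.01244919 0.05852296] pad [ 0.58911209 -0.07224455  0.03852951]
[[ 14.3  10.3  -0. ]
 [ 14.3 -11.9  -0. ]
 [-12.  -10.7  -0. ]
 [-12.6  11.1  -0. ]] [ 9.86148803e-01 -3.05925638e-01 -2.23281787e-14]
[ 0.62093138 -0.03227854 -0.18490692  0.04303399]
```

Fit residuals are about 1 px. I'll move to a close-up pose square to the board, with the relay held 50 mm high and 70 mm downslope, to cancel the camera bias.

```bash
cat >> h.py <<'E'
V=(.6211,-.0325,-.185)
BO,BM=Bpose(V,V[2]);S0=BO+BM@[0,.045,.014];P0=BO+BM@[-.025,-.045,0]
TB=BM@np.diag([1,-1,-1.])   # tool square to board, tool x = board x
E
python3 - <<'E'
from h import *
print(delta(S0+BM@[-.07,0,.14],TB), S0+BM@[-.07,0,.14])
E
```

```text
[-7.409, -3.8, 12.417, -0.021, 15.058, -0.04] [0.52373847 0.03150142 0.17563518]
```

In the tool's units: 12.4 cm / 80 = 0.155, -3.8 cm / 80 = -0.0475, 15 degrees / 90 = 0.1667.

Request:
send_rows:
  deltas: [-0.0375, -0.0188, 0.05, 0, 0.0556, 0, -0.0625, -0.0375, 0.1, 0, 0.1111, 0, -0.0925, -0.0475, 0.1375, 0, 0.1667, 0, -0.0925, -0.0475, 0.155, 0, 0.1667, 0, -0.0925, -0.0475, 0.155, 0, 0.1667, 0, -0.0925, -0.0475, 0.155, 0, 0.1667, 0]

```text
time: 7.8
tool_pos: [0.5255, 0.0319, 0.178]
eef_rot: [-3.141, -0.264, -0.184]
force: [1.2, -0.5, -0.0]
width: 0.276
finger_force: 25.0
```

Run:
```python
from h import *
s=snapshot('wrist');st=state();np.savez('w3.npz',p=st['tool_pos'],e=st['eef_rot'],**s)
print(st['tool_pos'],st['eef_rot'])
for n,p in {'mouth':[0,0,0],'+x':[.023,0,0],'-x':[-.023,0,0],'+y':[0,.02,0],'-y':[0,-.02,0]}.items(): print(n,proj(s,S0+BM@p).round(1))
T=Rm(st['eef_rot']);lab=st['tool_pos']+T@[0,0,.0613];print('label',proj(s,lab).round(1))
im=np.clip(255*(s['frame'][:,:,::-1]/255.)**.6,0,255).astype(np.uint8)[130:380,180:430]
cv2.imwrite('pics/w3.png',cv2.resize(im,(600,600),interpolation=cv2.INTER_CUBIC))
```

```text
[0.52659823 0.03154961 0.17926056] [-3.14069223 -0.26605961 -0.18440009]
mouth [322.9 153.8]
+x [323.  116.5]
-x [322.7 188.9]
+y [292.3 153.7]
-y [353.5 153.8]
label [321.9 304.5]
```

View pics/w3.png

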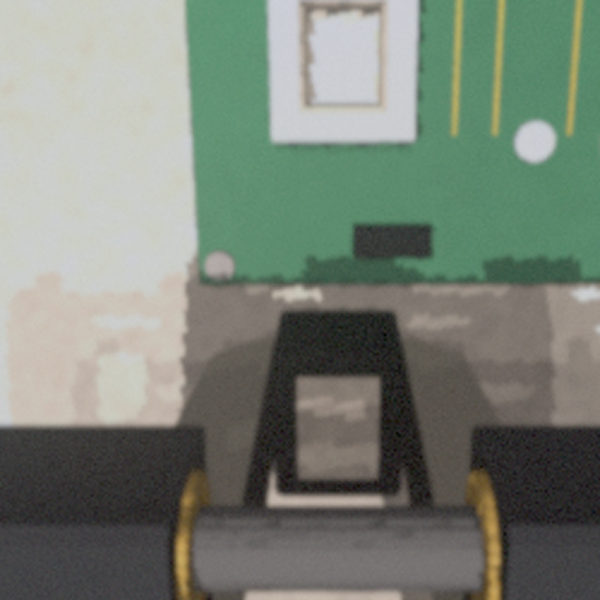

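The socket block edges (292–354, bottom row 189) match the prediction within 0.3 px. The relay's label sits at about (321.1,308.6) against a predicted (321.9,304.5), so the relay lies about 2 mm towards -x in the hand. State readings are noisy by about 1 mm, so I'll average several.

```bash
cat >> h.py <<'E'
def avg(n=10,cam='wrist'):
    P=[];E=[];O=[];Q=[]
    for i in range(n):
        s=snapshot(cam);st=state();P.append(st['tool_pos']);E.append(Rm(st['eef_rot']));O.append(s['origin']);Q.append(Rm(s['orientation']))
    s=dict(s);s['origin']=np.mean(O,0);s['orientation']=R.from_matrix(Q).mean().as_matrix()
    print('std mm',(np.std(P,0)*1e3).round(2),(np.std(O,0)*1e3).round(2))
    return np.mean(P,0),R.from_matrix(E).mean().as_matrix(),s
E
python3 - <<'E'
from h import *
p,T,s=avg();np.savez('pose3.npz',p=p,T=T,o=s['origin'],q=s['orientation'])
print(p,R.from_matrix(T).as_euler('xyz'))
sc=lambda u:(np.array(u)+.5)/2.4-.5+[180,130]
def onplane(px,c,n):
    O,d=ray(s,px);return O+d*((c-O)@n)/(d@n)
# label in tool frame
lc=p+T@[0,0,.0613];L=[T.T@(onplane(sc(u),lc,T[:,2])-p)*1e3 for u in [(297,376),(381,376),(381,482),(297,482)]]
print('label tool mm',np.round(L,1).tolist(),np.mean(L,0))
# socket edges in board frame
for u in [(270,142),(417.5,142),(300,106),(386,106)]: print((BM.T@(onplane(sc(u),S0,BM[:,2])-S0)*1e3).round(2))
E
```

```text
std mm [0.96 0.12 1.18] [0.73 0.24 1.22]
[0.52557689 0.0309502  0.17781621] [-3.1411404  -0.26400642 -0.18541672]
label tool mm [[10.7, -8.6, 61.3], [10.7, 7.8, 61.3], [-12.8, 8.2, 61.3], [-12.8, -8.9, 61.3]] [-1.05360392 -0.36086011 61.3       ]
[-22.4   19.52   0.  ]
[-22.38 -21.79   0.  ]
[-12.43  10.99   0.  ]
[-12.42 -12.8   -0.  ]
```

Run:
```python
from h import *
def edge(line):   # subpixel strongest +/- gradients
    g=np.gradient(cv2.GaussianBlur(line.reshape(1,-1).astype(np.float32),(0,0),1).ravel());
    def pk(i):
        a,b,c=g[i-1],g[i],g[i+1];return i+.5*(a-c)/(a-2*b+c)
    return pk(1+np.argmax(g[1:-1])),pk(1+np.argmin(g[1:-1]))
P=[];Z=[];E=[];O=[];Q=[]
for i in range(12):
    s=snapshot('wrist');st=state();f=s['frame'].astype(float);r=f[:,:,0]
    P.append(st['tool_pos']);E.append(Rm(st['eef_rot']));O.append(s['origin']);Q.append(Rm(s['orientation']))
    cols=r[150:180,280:368].mean(0);l,rr=edge(cols)       # block left/right
    rows=r[150:235,312:338].mean(1);_,bt=edge(rows)        # block bottom
    ll,lr=edge(r[292:325,297:346].mean(0)); lt,lb=edge(r[278:338,310:332].mean(1))
    Z.append([l+280,rr+280,bt+150,ll+297,lr+297,lt+278,lb+278])
Z=np.array(Z);print(Z.round(1));print(np.array(P).round(4).tolist())
p=np.mean(P,0);T=R.from_matrix(E).mean().as_matrix();s['origin']=np.mean(O,0);s['orientation']=R.from_matrix(Q).mean().as_matrix()
print('cam in tool',(T.T@(s['origin']-p)).round(4),R.from_matrix(T.T@s['orientation']).as_rotvec().round(4))
l,rr,bt,ll,lr,lt,lb=np.median(Z,0)
def on(px,c,n):
    O,d=ray(s,px);return O+d*((c-O)@n)/(d@n)
lc=p+T@[0,0,.0613]
print('label',[(T.T@(on(q,lc,T[:,2])-p)*1e3).round(2) for q in [((ll+lr)/2,lt),((ll+lr)/2,lb),(ll,(lt+lb)/2),(lr,(lt+lb)/2)]])
print('block in S0',[(BM.T@(on(q,S0,BM[:,2])-S0)*1e3).round(2) for q in [(l,165),(rr,165),((l+rr)/2,bt)]])
C=on(((l+rr)/2,bt),S0,BM[:,2])+BM@[.023,0,0];print('S meas',C, 'in tool mm',T.T@(C-p)*1e3,p)
```

```text
[[289.4 351.  186.5 303.3 337.5 335.3 329.2]
 [289.5 351.1 186.3 303.2 337.5 335.3 329.2]
 [289.5 351.1 186.3 303.3 337.5 335.3 329.2]
 [289.5 351.2 186.2 303.3 337.5 335.3 329.2]
 [289.6 351.2 186.2 303.2 337.5 335.3 329.2]
 [289.6 351.3 186.2 303.2 337.5 335.3 329.2]
 [289.7 351.3 186.2 303.3 337.5 335.3 329.2]
 [289.7 351.3 186.2 303.2 337.5 335.3 329.2]
 [289.7 351.3 186.3 303.3 337.5 335.3 329.2]
 [289.7 351.3 186.3 303.3 337.5 335.3 329.2]
 [289.7 351.3 186.3 303.2 337.5 335.3 329.2]
 [289.7 351.3 186.3 303.3 337.5 335.3 329.2]]
[[0.5242, 0.031, 0.1762], [0.5241, 0.031, 0.1761], [0.5242, 0.031, 0.1762], [0.5241, 0.0311, 0.1762], [0.5241, 0.0311, 0.1762], [0.5241, 0.0311, 0.1762], [0.5241, 0.0311, 0.1762], [0.5242, 0.0311, 0.1762], [0.5242, 0.0311, 0.1762], [0.5242, 0.0311, 0.1763], [0.5242, 0.0311, 0.1762], [0.5242, 0.0311, 0.1763]]
cam in tool [ 0.0771 -0.0004 -0.0825] [2.0721 2.0705 0.2935]
label [array([-15.61,  -0.51,  61.3 ]), array([-12.22,  -0.51,  61.3 ]), array([-13.92,  -8.88,  61.3 ]), array([-13.9 ,   7.86,  61.3 ])]
block in S0 [array([-8.98, 20.42,  0.  ]), array([ -8.95, -19.93,   0.  ]), array([-22.87,   0.23,   0.  ])]
S meas [0.62598679 0.01260445 0.05855781] in tool mm [ 69.5232365   -0.56333617 140.41761477] [0.52416333 0.03109222 0.17620597]
```

The arm has settled and the readings now agree. In tool axes the socket is 70.3 mm ahead in x, about 0 in y, with 53 mm to descend to home.

In the tool's units: 7.03 cm / 80 = 0.0879, 7 cm / 80 = 0.0875.

Request:
send_rows:
  deltas: [0.0375, 0, 0, 0, 0, 0, 0.075, 0, 0, 0, 0, 0, 0.0875, 0, 0.0188, 0, 0, 0, 0.0879, 0, 0.0313, 0, 0, 0, 0.0879, 0, 0.0413, 0, 0, 0, 0.0879, 0, 0.0475, 0, 0, 0, 0.0879, 0, 0.0475, 0, 0, 0, 0.0879, 0, 0.0475, 0, 0, 0, 0.0879, 0, 0.0475, 0, 0, 0, 0.0879, 0, 0.0475, 0, 0, 0, 0.0879, 0, 0.0475, 0, 0, 0, 0.0879, 0, 0.0475, 0, 0, 0]

```text
time: 10.15
tool_pos: [0.6007, 0.0168, 0.158]
eef_rot: [-3.141, -0.262, -0.185]
force: [0.2, 0.3, -0.7]
width: 0.274
finger_force: 25.0
```

Run:
```python
from h import *
s=state();T=Rm(s['eef_rot']);S=np.array([0.62598679,0.01260445,0.05855781])
print((T.T@(S-s['tool_pos'])*1e3).round(2),s['tool_pos'],s['eef_rot'],s['force'])
s=snapshot('side');c=[int(v) for v in proj(s,S)];y,x=c[1],c[0]
im=s['frame'][y-60:y+40,x-60:x+60,::-1];cv2.imwrite('pics/s4.png',cv2.resize(im,None,fx=5,fy=5,interpolation=cv2.INTER_CUBIC))
```

```text
[ -1.05  -0.48 102.72] [0.60071977 0.01683498 0.15803812] [-3.14147389 -0.26227063 -0.18501414] [ 0.18713341  0.27553813 -0.70667328]
```

In the tool's units: 1 cm / 80 = 0.0125, -0.03 cm / 80 = -0.0004.

Request:
send_rows:
  deltas: [-0.0004, 0, 0.0025, 0, 0, 0, -0.0004, 0, 0.0044, 0, 0, 0, -0.0004, 0, 0.0063, 0, 0, 0, -0.0004, 0, 0.0075, 0, 0, 0, -0.0004, 0, 0.0088, 0, 0, 0, -0.0004, 0, 0.01, 0, 0, 0, -0.0004, 0, 0.0113, 0, 0, 0, -0.0004, 0, 0.0125, 0, 0, 0, -0.0004, 0, 0.0125, 0, 0, 0]

```text
time: 11.1
tool_pos: [0.6028, 0.0164, 0.1478]
eef_rot: [3.142, -0.262, -0.185]
force: [-0.3, -0.1, -0.7]
width: 0.277
finger_force: 25.0
```

No contact force at about 5 mm in, so I'll continue down.

In the tool's units: 0.55 cm / 80 = 0.0069, 0.5 cm / 80 = 0.0063.

Request:
send_rows:
  deltas: [0, 0, 0.0013, 0, 0, 0, 0, 0, 0.0025, 0, 0, 0, 0, 0, 0.0038, 0, 0, 0, 0, 0, 0.0044, 0, 0, 0, 0, 0, 0.005, 0, 0, 0, 0, 0, 0.0056, 0, 0, 0, 0, 0, 0.0063, 0, 0, 0, 0, 0, 0.0069, 0, 0, 0, 0, 0, 0.0069, 0, 0, 0]

```text
time: 12.0
tool_pos: [0.6043, 0.0161, 0.1428]
eef_rot: [3.142, -0.262, -0.185]
force: [-2.0, -0.5, 2.2]
width: 0.283
finger_force: 25.0
```

Run:
```python
from h import *
s=state();T=Rm(s['eef_rot']);S=np.array([0.62598679,0.01260445,0.05855781])
print((T.T@(S-s['tool_pos'])*1e3).round(2),s['eef_rot'],T.T@s['force'],s['moment'])
```

```text
[-0.56 -0.54 87.11] [ 3.14154748 -0.26176086 -0.18495002] [-1.26354187  0.84439937 -2.59279681] [0.07478323 0.44815241 0.04353775]
```

In the tool's units: 0.15 cm / 80 = 0.0019, 0.1 cm / 80 = 0.0013.

Request:
send_rows:
  deltas: [0, 0, 0.0006, 0, 0, 0, 0, 0, 0.0013, 0, 0, 0, 0, 0, 0.0019, 0, 0, 0, 0, 0, 0.0019, 0, 0, 0]

```text
time: 12.4
tool_pos: [0.6044, 0.0162, 0.1428]
eef_rot: [3.141, -0.261, -0.185]
force: [-16.1, 0.3, 17.6]
width: 0.277
finger_force: 25.0
```

Run:
```python
from h import *
s=state();T=Rm(s['eef_rot']);S=np.array([0.62598679,0.01260445,0.05855781])
print((T.T@(S-s['tool_pos'])*1e3).round(2),s['eef_rot'],T.T@s['force'],s['moment'])
```

```text
[-0.62 -0.5  86.98] [ 3.14139367 -0.26116263 -0.18489183] [-10.76688102   2.63495338 -21.0734133 ] [ 0.13674187  1.97673322 -0.11990023]
```

Solid contact at the computed home depth. Easing off, opening and retracting to check.

In the tool's units: -0.15 cm / 80 = -0.0019, -0.1 cm / 80 = -0.0013.

Request:
send_rows:
  deltas: [-0.0006, 0, -0.0013, 0, 0, 0, -0.0006, 0, -0.0019, 0, 0, 0, -0.0006, 0, -0.0019, 0, 0, 0]

```text
time: 12.7
tool_pos: [0.604, 0.0162, 0.1428]
eef_rot: [-3.141, -0.262, -0.185]
force: [-1.8, 0.1, 3.3]
width: 0.279
finger_force: 25.0
```

Request:
send_rows:
  deltas: [0, 0, 0, 0, 0, 0, 0, 0, 0, 0, 0, 0, 0, 0, 0, 0, 0, 0, 0, 0, 0, 0, 0, 0, 0, 0, 0, 0, 0, 0, 0, 0, 0, 0, 0, 0]
  grip: 0.7

```text
time: 13.3
tool_pos: [0.6038, 0.0162, 0.1425]
eef_rot: [-3.142, -0.262, -0.185]
force: [0.3, 0.1, 1.3]
width: 0.694
finger_force: 0.0
```

Request:
send_rows:
  deltas: [0, 0, -0.025, 0, 0, 0, 0, 0, -0.0625, 0, 0, 0, -0.0375, 0, -0.1, 0, 0, 0, -0.0875, 0, -0.125, 0, 0, 0, -0.0875, 0, -0.125, 0, 0, 0, -0.0875, 0, -0.125, 0, 0, 0, -0.0875, 0, -0.125, 0, 0, 0, -0.0875, 0, -0.125, 0, 0, 0, -0.0875, 0, -0.125, 0, 0, 0, -0.0875, 0, -0.125, 0, 0, 0]

```text
time: 14.3
tool_pos: [0.5122, 0.0333, 0.2205]
eef_rot: [3.141, -0.261, -0.185]
force: [0.6, -0.3, 0.1]
width: 0.704
finger_force: 0.0
```

Run:
```python
from h import *
s=snapshot('wrist');S=np.array([0.62598679,0.01260445,0.05855781])
top=[S+BM@[a*.016,b*.013,.026] for a,b in [(1,1),(1,-1),(-1,-1),(-1,1)]];bk=[S+BM@[a*.023,b*.02,0] for a,b in [(1,1),(1,-1),(-1,-1),(-1,1)]]
bt=[S+BM@[a*.016,b*.013,0] for a,b in [(1,1),(1,-1),(-1,-1),(-1,1)]]
c=proj(s,S+BM@[0,0,.013]);x0,y0=int(c[0])-60,int(c[1])-60
k=5;im=np.clip(255*(s['frame'][y0:y0+110,x0:x0+120,::-1]/255.)**.6,0,255).astype(np.uint8)
im=cv2.resize(im,None,fx=k,fy=k,interpolation=cv2.INTER_CUBIC)
for q,col in [(top,(0,0,255)),(bk,(255,0,0)),(bt,(0,255,255))]:
    cv2.polylines(im,[np.int32([((proj(s,P)-[x0,y0])+.5)*k-.5 for P in q])],True,col,1)
cv2.imwrite('pics/w5.png',im)
```

```text
(no output)
```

View pics/w5.png

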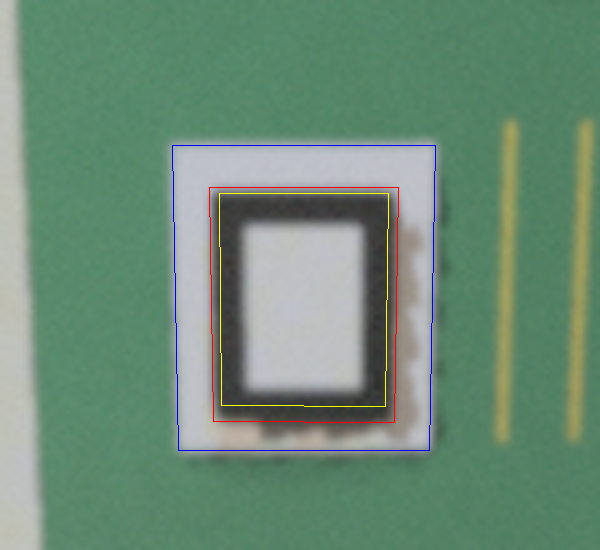

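The relay sits square and centred in the socket. Its outline matches the predicted home outline (red box) within about 1 mm. Next, look over the probe.

Run:
```python
from h import *
print(delta([.469,-.256,.335],tool(-.185)))
```

```text
[4.003, 29.23, -10.773, 0.012, -14.942, -0.01]
```

In the tool's units: 29.2 cm / 80 = 0.365, -10.8 cm / 80 = -0.135, -15 degrees / 90 = -0.1667.

Request:
send_rows:
  deltas: [0.05, 0.365, -0.135, 0, -0.1667, 0, 0.05, 0.365, -0.135, 0, -0.1667, 0, 0.05, 0.365, -0.135, 0, -0.1667, 0, 0.05, 0.365, -0.135, 0, -0.1667, 0, 0.05, 0.365, -0.135, 0, -0.1667, 0, 0.05, 0.365, -0.135, 0, -0.1667, 0, 0.05, 0.365, -0.135, 0, -0.1667, 0, 0.05, 0.365, -0.135, 0, -0.1667, 0, 0.05, 0.365, -0.135, 0, -0.1667, 0, 0.05, 0.365, -0.135, 0, -0.1667, 0, 0.05, 0.365, -0.135, 0, -0.1667, 0, 0.05, 0.365, -0.135, 0, -0.1667, 0]
  grip: 1

```text
time: 15.55
tool_pos: [0.4689, -0.2544, 0.3352]
eef_rot: [-3.141, 0.001, -0.183]
force: [0.1, 0.0, -0.1]
width: 1.0
finger_force: 0.0
```

Run:
```python
from h import *
p,T,s=avg(6);np.savez('w6.npz',**s);print(p,R.from_matrix(T).as_euler('xyz'))
print(proj(s,[.469,-.256,.145]),proj(s,[.469,-.256,.07]),[(r['xy'],r['p']) for q in ('probe','stand') for r in spot_in('wrist',q)])
c=proj(s,[.469,-.256,.11]);x0,y0=int(c[0])-75,int(c[1])-70
im=np.clip(255*(s['frame'][y0:y0+120,x0:x0+150,::-1]/255.)**.5,0,255).astype(np.uint8);print(x0,y0)
cv2.imwrite('pics/w6.png',cv2.resize(im,None,fx=5,fy=5,interpolation=cv2.INTER_CUBIC))
```

```text
std mm [0.06 0.29 0.13] [0.08 0.35 0.18]
[ 0.46881653 -0.25506229  0.33560054] [-3.14151251e+00  9.77861722e-05 -1.84204671e-01]
[322.35576995 232.394898  ] [322.01991403 213.35879439] [([329.5, 223.0], 0.59), ([324.4, 193.5], 0.74)]
247 152
```

View pics/w6.png

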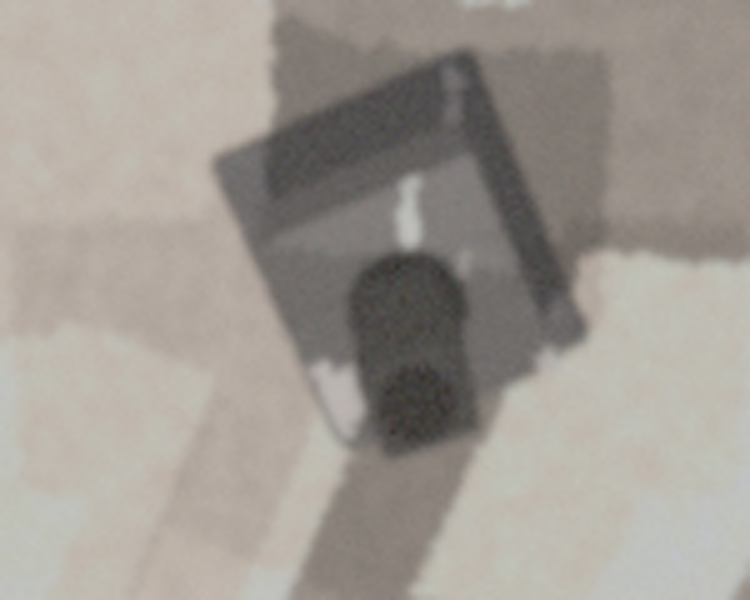

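Run:
```python
from h import *
s=dict(np.load('w6.npz'));sc=lambda u:(np.array(u)+.5)/5-.5+[247,152]
c=atz(s,sc((415,405)),.145);print('top centre',c)
a=[atz(s,sc(u),.145) for u in [(393,457),(479,428)]];d=a[1]-a[0];print(np.round(a,4),np.linalg.norm(d),np.degrees(np.arctan2(d[1],d[0])))
n=np.array([-d[1],d[0],0])/np.linalg.norm(d);print('centre from edge',(a[0]+a[1])/2+n*.009,(a[0]+a[1])/2-n*.009)
b=[atz(s,sc(u),.07) for u in [(258,240),(470,155),(345,445)]]
for i,j in [(0,1),(0,2)]:
    d=b[j]-b[i];print('block',np.linalg.norm(d),np.degrees(np.arctan2(d[1],d[0])))
print('block centre',(b[1]+b[2])/2)
print('collar',atz(s,sc((408,312)),.075))
```

```text
top centre [ 0.46770455 -0.26201098  0.145     ]
[[ 0.4593 -0.2567  0.145 ]
 [ 0.4617 -0.272   0.145 ]] 0.015520192079530837 -80.98709812135536
centre from edge [ 0.46938765 -0.26294681  0.145     ] [ 0.45160989 -0.26576663  0.145     ]
block 0.04773557382098526 -78.58670481843943
block 0.048597621948879684 -168.6006140951405
block centre [ 0.46900126 -0.26223894  0.07      ]
collar [ 0.4682299  -0.26243138  0.075     ]
```

The probe axis is at (0.4685, -0.2624) and the handle yaw about 10.5°. The handle, collar and block centres agree within 1.5 mm.

Run:
```python
from h import *
print(delta([.4685,-.2624,.1803],tool(.183)))
```

```text
[0.106, 0.676, 15.544, 0.002, -0.005, -21.082]
```

In the tool's units: 15.5 cm / 80 = 0.1938, 15 cm / 80 = 0.1875, -21 degrees / 90 = -0.2333.

Request:
send_rows:
  deltas: [0.0013, 0.0088, 0, 0, 0, -0.0889, 0.0013, 0.0088, 0.025, 0, 0, -0.1778, 0.0013, 0.0088, 0.05, 0, 0, -0.2333, 0.0013, 0.0088, 0.0875, 0, 0, -0.2333, 0.0013, 0.0088, 0.125, 0, 0, -0.2333, 0.0013, 0.0088, 0.1625, 0, 0, -0.2333, 0.0013, 0.0088, 0.1875, 0, 0, -0.2333, 0.0013, 0.0088, 0.1938, 0, 0, -0.2333, 0.0013, 0.0088, 0.1938, 0, 0, -0.2333, 0.0013, 0.0088, 0.1938, 0, 0, -0.2333, 0.0013, 0.0088, 0.1938, 0, 0, -0.2333, 0.0013, 0.0088, 0.1938, 0, 0, -0.2333]

```text
time: 17.15
tool_pos: [0.469, -0.2631, 0.1821]
eef_rot: [3.14, -0.002, 0.182]
force: [0.5, 0.1, -0.4]
width: 1.004
finger_force: 0.0
```

Request:
send_rows:
  deltas: [0, 0, 0, 0, 0, 0, 0, 0, 0, 0, 0, 0, 0, 0, 0, 0, 0, 0, 0, 0, 0, 0, 0, 0, 0, 0, 0, 0, 0, 0, 0, 0, 0, 0, 0, 0, 0, 0, 0, 0, 0, 0, 0, 0, 0, 0, 0, 0, 0, 0, 0, 0, 0, 0, 0, 0, 0, 0, 0, 0]
  grip: 0
  grip_force: 35

```text
time: 18.15
tool_pos: [0.4684, -0.2627, 0.1807]
eef_rot: [3.142, -0.0, 0.182]
force: [0.2, 1.4, 0.2]
width: 0.189
finger_force: 33.4
```

Run:
```python
from h import *
s=state();print(s['tool_pos'],s['eef_rot'],s['width']*93,s['force'])
```

```text
[ 0.46838953 -0.26266779  0.18069738] [ 3.14154480e+00 -2.42077714e-05  1.81510581e-01] 17.597885522743514 [0.20673246 1.40687044 0.18752082]
```

Handle gripped. Lift 12 cm and compute the hover pose.

In the tool's units: -12 cm / 80 = -0.15, -10 cm / 80 = -0.125.

Request:
send_rows:
  deltas: [0, 0, -0.025, 0, 0, 0, 0, 0, -0.05, 0, 0, 0, 0, 0, -0.075, 0, 0, 0, 0, 0, -0.1, 0, 0, 0, 0, 0, -0.125, 0, 0, 0, 0, 0, -0.15, 0, 0, 0, 0, 0, -0.15, 0, 0, 0, 0, 0, -0.15, 0, 0, 0, 0, 0, -0.15, 0, 0, 0, 0, 0, -0.15, 0, 0, 0]

```text
time: 19.15
tool_pos: [0.4678, -0.2623, 0.299]
eef_rot: [-3.14, 0.002, 0.182]
force: [-0.0, 0.1, -1.0]
width: 0.19
finger_force: 35.0
```

Run:
```python
from h import *
s=state();print(s['tool_pos'],s['width']*93,s['force'],P0)
print(delta(P0+BM@[0,-.0003,.1697+.03],TB),P0+BM@[0,-.0003,.1997])
w=snapshot('wrist');T=Rm(s['eef_rot']);print('pred tip',proj(w,s['tool_pos']+T@[0,0,.1697]),'top',proj(w,s['tool_pos']+T@[0,0,.0357]),[(r['xy'],r['p']) for q in ('probe','probe_tip') for r in spot_in('wrist',q)])
```

```text
[ 0.46784975 -0.26228526  0.29901662] 17.70796871541948 [-0.04659521  0.12428115 -0.9933025 ] [ 0.58908632 -0.07229016  0.03852951]
[10.531, -18.311, 6.773, -2.831, 14.953, 20.87] [ 0.53822682 -0.06307753  0.23142486]
pred tip [321.11937022 240.30468321] top [321.49988436 337.31137971] [([322.8, 294.8], 0.94)]
```

In the tool's units: -18.3 cm / 80 = -0.2288, -16 cm / 80 = -0.2, 20.9 degrees / 90 = 0.2322.

Request:
send_rows:
  deltas: [0.025, -0.05, 0, -0.0056, 0.0333, 0.0444, 0.05, -0.1, 0, -0.0111, 0.0667, 0.0889, 0.0875, -0.15, 0.0125, -0.0222, 0.1111, 0.1556, 0.1125, -0.2, 0.0375, -0.0311, 0.1667, 0.2322, 0.1313, -0.2288, 0.0625, -0.0311, 0.1667, 0.2322, 0.1313, -0.2288, 0.075, -0.0311, 0.1667, 0.2322, 0.1313, -0.2288, 0.085, -0.0311, 0.1667, 0.2322, 0.1313, -0.2288, 0.085, -0.0311, 0.1667, 0.2322, 0.1313, -0.2288, 0.085, -0.0311, 0.1667, 0.2322, 0.1313, -0.2288, 0.085, -0.0311, 0.1667, 0.2322, 0.1313, -0.2288, 0.085, -0.0311, 0.1667, 0.2322, 0.1313, -0.2288, 0.085, -0.0311, 0.1667, 0.2322]

```text
time: 20.5
tool_pos: [0.5389, -0.0642, 0.2333]
eef_rot: [3.141, -0.266, -0.186]
force: [-0.1, -0.1, -0.7]
width: 0.194
finger_force: 35.0
```

Run:
```python
from h import *
p,T,w=avg(10);p,T,w=avg(4);np.savez('w7.npz',p=p,T=T,**w)
print(R.from_matrix(T).as_euler('xyz'),'pad in tool mm',(T.T@(P0-p)*1e3).round(2),'err rotvec deg',np.degrees(R.from_matrix(T.T@TB).as_rotvec()).round(2))
st=state();print(st['force'],st['width'])
pr=proj(w,P0);print('pad pred',pr,'tip pred',proj(w,p+T@[0,0,.1697]))
# brightness map round the pad to find ring
g=cv2.cvtColor(w['frame'],cv2.COLOR_RGB2GRAY);x,y=pr.astype(int)
print('ring circles',cv2.HoughCircles(cv2.resize(g[y-40:y+40,x-40:x+40],None,fx=4,fy=4,interpolation=cv2.INTER_CUBIC),cv2.HOUGH_GRADIENT,2,40,param1=80,param2=25,minRadius=50,maxRadius=110),x-40,y-40)
print(g[y-30:y+32:3,x-36:x+38:3])
```

```text
std mm [0.06 0.15 0.17] [0.05 0.2  0.23]
std mm [0.01 0.02 0.02] [0.   0.01 0.  ]
[ 3.14129864 -0.26480088 -0.18528142] pad in tool mm [ -1.39  -0.85 200.78] err rotvec deg [ 0.02 -0.17 -0.02]
[ 0.02818089  1.19922168 -1.71263195] 0.19222009536057696
pad pred [320.16899951 231.37323255] tip pred [321.18773447 240.19462996]
ring circles [[[159.  161.   58.6]
  [129.  189.   99.6]
  [177.  205.  103. ]
  [137.  117.   60.8]
  [203.  149.   60.4]
  [ 11.   97.   89.2]
  [ 11.  187.   50.5]]] 280 191
[[ 74  74  75 114  74  74  72  72  72  74  75  73  77  73  73  73  75  75
   75  74  76  73  75  73  75]
 [ 73  73  74 116  74  73  75  72  72  73  72  73  73  72  74  73  73  75
   76  76  75  76  78  77  75]
 [ 73  71  75 113  70  74  74  72  72  73  71  73  72  73  75  71  77  75
   76  76  77  79  76  75  77]
 [ 73  71  71 113  76  72  73  73  73  74  68  74  73  72  72  72  73  76
   74  75  75  74  77  75  77]
 [ 74  75  73 113  75  71  71  72  72  72  73  73  72  73  76  76  74  73
   74  75  76  75  73  77  77]
 [ 73  73  74 106  74  72  70  71  72  72  80  98 111 101  82  72  71  74
[... 907 characters left out ...]
25  42  57  35  35  34  58  55  32  30
   32  35  40  39  39  39  36]
 [ 29  32  39  40  36  33  36  47  32  35  31  28  31  30  30  28  27  30
   28  30  41  40  37  37  37]
 [ 31  28  36  33  29  44  57  57  53  55  40  22  23  23  27  27  29  26
   27  30  33  40  36  35  33]
 [ 30  30  31  28  32  29  32  32  28  25  16  13  12  11  11  12  25  28
   29  28  29  32  29  30  28]
 [ 32  26  26  27  29  28  27  23  14  14  13  13  10  10   6  14  15  24
   27  26  27  29  30  28  30]
 [ 27  25  28  28  29  25  22  14  16  16  19  16  16  15  17  14  12  13
   24  33  33  29  29  33  36]
 [ 29  28  28  29  27  28  17  16  23  23  26  27  22  25  24  21  22  16
   16  30  39  39  38  33  36]]
```

The ring centre is seen at about (320,230) against a predicted (320.2,231.4), so within 1 mm. Approach to about 3 mm above the board, then press in small steps.

In the tool's units: 2.8 cm / 80 = 0.035, -0.05 cm / 80 = -0.0006, -0.15 degrees / 90 = -0.0017.

Request:
send_rows:
  deltas: [-0.0006, -0.0006, 0.0075, 0, -0.0017, 0, -0.0006, -0.0006, 0.015, 0, -0.0017, 0, -0.0006, -0.0006, 0.0213, 0, -0.0017, 0, -0.0006, -0.0006, 0.0263, 0, -0.0017, 0, -0.0006, -0.0006, 0.03, 0, -0.0017, 0, -0.0006, -0.0006, 0.0325, 0, -0.0017, 0, -0.0006, -0.0006, 0.035, 0, -0.0017, 0, -0.0006, -0.0006, 0.035, 0, -0.0017, 0, -0.0006, -0.0006, 0.035, 0, -0.0017, 0, -0.0006, -0.0006, 0.035, 0, -0.0017, 0, -0.0006, -0.0006, 0.035, 0, -0.0017, 0, -0.0006, -0.0006, 0.035, 0, -0.0017, 0]

```text
time: 22.4
tool_pos: [0.5455, -0.0645, 0.2057]
eef_rot: [3.141, -0.262, -0.185]
force: [-0.2, 0.3, -1.3]
width: 0.19
finger_force: 35.0
```

```bash
cat > fz.py <<'E'
from h import *
F=[];P=[]
for i in range(10):
    snapshot('wrist');s=state();T=Rm(s['eef_rot']);F.append(T.T@s['force']);P.append(T.T@(P0-s['tool_pos'])*1e3)
print('F tool',np.mean(F,0).round(2),'sd',np.std(F,0).round(2),'pad in tool',np.mean(P,0).round(2),'axis err',np.degrees(np.arccos(-T[:,2]@BM[:,2])).round(2),s['time'],s['width'])
E
python3 fz.py
```

```text
F tool [-0.1   0.17  0.7 ] sd [0.37 0.51 0.38] pad in tool [ -0.47  -0.39 172.82] axis err 0.03 22.9 0.19103203835852497
```

In the tool's units: 0.6 cm / 80 = 0.0075, 0.5 cm / 80 = 0.0063.

Request:
send_rows:
  deltas: [0, 0, 0.0013, 0, 0, 0, 0, 0, 0.0025, 0, 0, 0, 0, 0, 0.0038, 0, 0, 0, 0, 0, 0.005, 0, 0, 0, 0, 0, 0.0063, 0, 0, 0, 0, 0, 0.0075, 0, 0, 0, 0, 0, 0.0075, 0, 0, 0, 0, 0, 0.0075, 0, 0, 0, 0, 0, 0.0075, 0, 0, 0]

```text
time: 23.8
tool_pos: [0.547, -0.0648, 0.1998]
eef_rot: [3.141, -0.262, -0.185]
force: [-1.3, 0.2, -0.6]
width: 0.194
finger_force: 35.0
```

```bash
python3 fz.py
```

```text
F tool [-0.38 -0.27 -0.39] sd [0.49 0.41 0.36] pad in tool [ -0.49  -0.4  166.83] axis err 0.03 24.3 0.1939777552162948
```

In the tool's units: 0.25 cm / 80 = 0.0031, 0.2 cm / 80 = 0.0025.

Request:
send_rows:
  deltas: [0, 0, 0.0013, 0, 0, 0, 0, 0, 0.0025, 0, 0, 0, 0, 0, 0.0031, 0, 0, 0, 0, 0, 0.0031, 0, 0, 0, 0, 0, 0.0031, 0, 0, 0, 0, 0, 0.0031, 0, 0, 0]

```text
time: 24.9
tool_pos: [0.5476, -0.0649, 0.1974]
eef_rot: [3.141, -0.262, -0.185]
force: [-0.1, 0.9, 0.5]
width: 0.194
finger_force: 35.0
```

```bash
python3 fz.py; python3 fz.py
python3 - <<'E'
from h import *
S=S0+BM@[.0001,.0002,0]
for c in ('scene','side'):
    s=snapshot(c);save(s,c+'9.png');print(c,'relay pred',proj(s,S+BM@[0,0,.013]).round(),[(np.round(r['xy']),round(r['p'],2)) for q in ('relay','spool','knife','jar','probe') for r in spot_in(c,q)])
E
```

```text
F tool [-0.36 -0.17 -1.16] sd [0.7  0.42 0.44] pad in tool [ -0.53  -0.4  164.34] axis err 0.04 25.4 0.188413825805459
F tool [-0.04 -0.1  -1.31] sd [0.45 0.53 0.45] pad in tool [ -0.5   -0.4  164.32] axis err 0.03 25.9 0.19149146722570634
scene relay pred [319. 243.] [(array([488., 274.]), 0.83), (array([319., 246.]), 0.54), (array([426., 295.]), 0.43), (array([453., 326.]), 0.8), (array([209., 229.]), 0.71), (array([276., 203.]), 0.29), (array([321., 318.]), 0.82), (array([303., 212.]), 0.8)]
side relay pred [315. 243.] [(array([360., 436.]), 0.86), (array([316., 243.]), 0.83), (array([280., 366.]), 0.6), (array([223., 399.]), 0.74), (array([214., 279.]), 0.93), (array([346., 216.]), 0.68)]
```

The spring force is about 1.9 N, which puts the tip about half way in. The relay is home, and the spool and jar haven't moved in either view, nor the knife in the scene view (the side view didn't report it). Handing in.

```bash
python3 -c "
from station import job_done
print(job_done())"
```

```text
the job is handed in; nothing more can be done
None
```

I handed the job in at about 26 s of the 54 s: the relay is pressed home in the socket and let go, and the probe is held square on the ringed test point with its tip about 5 mm in (about 1.9 N); the judge returned no verdict.

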